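Unlock, load, relatch and lock the dish store

TASK

Put the orange-lidded culture dishes away: draw the locking rod out to the right and lay it on the bench, push the blue tray front once so that its latch lets go and the tray pops out, and set every orange dish upright and flat on the tray floor. Then push the tray fully home until it stays latched by itself, slide the rod back through the steel bracket and the brass eyelet until its handle is up against the bracket, let go, and leave the blue dish and the other things on the bench where they are.

Things in the scene. Friction and masses are not known exactly. Their poses are not given: they have to be found in the camera images.
- dish1: low round culture dish with a closed ORANGE lid, 40 mm diameter, 14 mm tall, 30 g; origin at the centre of its underside, z up. Between two and four of the orange dishes are present (None = absent or in the fingers)
- dish2: low round culture dish with a closed ORANGE lid, 40 mm diameter, 14 mm tall, 30 g; origin at the centre of its underside, z up. Between two and four of the orange dishes are present (None = absent or in the fingers)
- dish3: low round culture dish with a closed ORANGE lid, 40 mm diameter, 14 mm tall, 30 g; origin at the centre of its underside, z up. Between two and four of the orange dishes are present (None = absent or in the fingers)
- dish4: low round culture dish with a closed ORANGE lid, 40 mm diameter, 14 mm tall, 30 g; origin at the centre of its underside, z up. Between two and four of the orange dishes are present (None = absent or in the fingers)
- blue_dish: the same dish with a BLUE lid: not part of the job, it stays on the bench
- store: the dish store: low white cabinet fixed to the bench, 210 mm deep (x) x 250 mm wide (y) x 85 mm tall, origin at the centre of its underside, its front (-x in its own frame) towards the robot, with one flat sprung tray behind a blue front panel
- tray (a joint): how far the tray is out (m, towards the store's -x): 0 latched, 0.15 fully out (a damped spring, 5 N shut to 2 N out, drives it), -0.012 end stop. Push-push latch: push the panel in to below -0.009 (best to the end stop, where the push turns hard; 5 to 10 N till there) and let go. From latched this lets it pop out in 2 s; from out it latches at 0. A shorter push changes nothing
- push_mark (a point): white disc (34 mm across) at the middle of the outer face of the blue front panel, 47 mm above the bench, moving with the tray; its axes are the store's (+x is the pushing direction). The panel is 236 mm wide and spans heights 12 to 78 mm
- tray_floor (a point): centre of the tray's floor, 20 mm above the bench, 75 mm behind the push mark, moving with the tray, axes as the store. Inner floor 124 mm (x) x 192 mm (y), 8 mm rim at sides and back, panel (top 78 mm up) in front. Fully out, this centre is 88 mm in front of the cabinet: dishes can be set down from above, four in a row along y at 46 mm pitch
- bracket_hole (a point): centre of the outer (-y) mouth of the 16 mm square hole in the fixed dark steel bracket at the right end of the store's front (plate 34 mm square, 8 mm thick in y); hole axis along the store's y, 50 mm above the bench, 30 mm in front of the cabinet's front edge; axes as the store
- eyelet_hole (a point): centre of the 18 mm square hole in the brass eyelet on the right part of the front panel (plate 34 mm square, 8 mm thick in y), moving with the tray; only with the tray latched is it in line with the bracket hole, 50 mm further along the store's +y than that hole's outer mouth; axes as the store
- rod: locking rod, 85 g: steel shaft 10 mm thick, 110 mm long (last 6 mm tapered to 5 mm), red handle 50 mm long, 20 mm wide (its y), 12 mm thick (its z). Origin on the axis where shaft meets handle; x along the shaft to the tip, handle middle at x = -25 mm. Starts level in both holes (3 mm below their centres), handle out to the right; draws out along the store's -y. On the bench its axis is 6 mm up
- rod_tip (a point): the free end of the rod's shaft, 110 mm along the rod's x from its origin
- marker: marker pen, bystander
- stage_frame: black square stage frame, 90 mm, 5 mm thick, bystander
- reagent: amber bottle 130 mm tall, bystander
- jar: clear jar 75 mm tall, bystander

How it is judged:
On the way, in this order (a step that is already met when the one before it is completed fails the run):
1. the locking rod is drawn out of the bracket and eyelet (y of rod_tip in the frame of bracket_hole below -0.004 m), for 0.2 s.
2. the rod lies on the bench, the latch is released and the tray has popped out (value of joint tray above 0.13 m and height (world z) of rod below 0.03 m), for 0.2 s.
3. every orange dish present lies upright on the floor of the tray while it is out (x of dish1 in the frame of tray_floor between -0.05 and 0.05 m and y of dish1 in the frame of tray_floor between -0.086 and 0.086 m and z of dish1 in the frame of tray_floor between -0.005 and 0.006 m and angle between each of dish1, dish2, dish3, dish4's own z axis and vertical below 0.2 rad and x of dish2 in the frame of tray_floor between -0.05 and 0.05 m and y of dish2 in the frame of tray_floor between -0.086 and 0.086 m and z of dish2 in the frame of tray_floor between -0.005 and 0.006 m and x of dish3 in the frame of tray_floor between -0.05 and 0.05 m and y of dish3 in the frame of tray_floor between -0.086 and 0.086 m and z of dish3 in the frame of tray_floor between -0.005 and 0.006 m and x of dish4 in the frame of tray_floor between -0.05 and 0.05 m and y of dish4 in the frame of tray_floor between -0.086 and 0.086 m and z of dish4 in the frame of tray_floor between -0.005 and 0.006 m and value of joint tray above 0.11 m), for 0.3 s.
4. the tray is shut and held by its latch, with the robot off it (value of joint tray between -0.004 and 0.005 m and x of dish1 in the frame of tray_floor between -0.05 and 0.05 m and y of dish1 in the frame of tray_floor between -0.086 and 0.086 m and z of dish1 in the frame of tray_floor between -0.005 and 0.006 m and angle between each of dish1, dish2, dish3, dish4's own z axis and vertical below 0.2 rad and x of dish2 in the frame of tray_floor between -0.05 and 0.05 m and y of dish2 in the frame of tray_floor between -0.086 and 0.086 m and z of dish2 in the frame of tray_floor between -0.005 and 0.006 m and x of dish3 in the frame of tray_floor between -0.05 and 0.05 m and y of dish3 in the frame of tray_floor between -0.086 and 0.086 m and z of dish3 in the frame of tray_floor between -0.005 and 0.006 m and x of dish4 in the frame of tray_floor between -0.05 and 0.05 m and y of dish4 in the frame of tray_floor between -0.086 and 0.086 m and z of dish4 in the frame of tray_floor between -0.005 and 0.006 m and contact force between each of the arm, the fingers and tray below 0.2 N), for 0.5 s.
5. the locking rod is through the bracket and the eyelet (value of joint tray between -0.004 and 0.005 m and y of rod_tip in the frame of eyelet_hole above 0.038 m and x of rod_tip in the frame of eyelet_hole between -0.014 and 0.014 m and z of rod_tip in the frame of eyelet_hole between -0.014 and 0.014 m and x of rod in the frame of bracket_hole between -0.014 and 0.014 m and z of rod in the frame of bracket_hole between -0.014 and 0.014 m), for 0.2 s.
At the end, for the whole second after the job is handed in: Tray latched (joint -4 to 5 mm), not pushed; each orange dish present upright (0.2 rad) on the tray floor inside the rim; rod at rest through both holes, tip 38 mm or more past the eyelet; blue dish on the bench, it and the other bystanders within 60 mm of their start (all of step 5 and x of dish1 in the frame of tray_floor between -0.05 and 0.05 m and y of dish1 in the frame of tray_floor between -0.086 and 0.086 m and z of dish1 in the frame of tray_floor between -0.005 and 0.006 m and angle between each of dish1, dish2, dish3, dish4's own z axis and vertical below 0.2 rad and x of dish2 in the frame of tray_floor between -0.05 and 0.05 m and y of dish2 in the frame of tray_floor between -0.086 and 0.086 m and z of dish2 in the frame of tray_floor between -0.005 and 0.006 m and x of dish3 in the frame of tray_floor between -0.05 and 0.05 m and y of dish3 in the frame of tray_floor between -0.086 and 0.086 m and z of dish3 in the frame of tray_floor between -0.005 and 0.006 m and x of dish4 in the frame of tray_floor between -0.05 and 0.05 m and y of dish4 in the frame of tray_floor between -0.086 and 0.086 m and z of dish4 in the frame of tray_floor between -0.005 and 0.006 m and linear speed of rod below 0.02 m/s and height (world z) of blue_dish below 0.006 m and distance of each of blue_dish, marker, stage_frame, reagent, jar from where it was at the start of the episode below 0.06 m); the robot touches nothing.
It fails at once if the blue dish is shoved away (distance of blue_dish from where it was at the start of the episode above 0.06 m).
It fails at once if the marker is shoved away (distance of marker from where it was at the start of the episode above 0.06 m).
It fails at once if the stage frame is shoved away (distance of stage_frame from where it was at the start of the episode above 0.06 m).
It fails at once if the reagent is shoved away (distance of reagent from where it was at the start of the episode above 0.06 m).
It fails at once if the jar is shoved away (distance of jar from where it was at the start of the episode above 0.06 m).
Of dish1, dish2, dish3, dish4 only 2 to 4 are there at a start; the rules pass over those that are not, and their reading is None.
At some moment in a run one of dish1, dish2, dish3, dish4 may be knocked a few centimetres aside while the robot is not near it.
Once in a run the grip may slacken for a moment while it holds something.
It also fails if it takes over 200 s, if anything falls off the work surface, if the arm or the gripper's body presses on something with over 40 N, if the wrist force passes 120 N, or if a joint passes its speed limit or range.

ROBOT

A 6-joint arm with a two-finger parallel gripper is mounted at the origin on the work surface. World frame = base frame: x ahead of the robot, y to its left, z up, the work surface at z = 0. Lengths are in m, angles in rad, forces in N, time in s.
With the tool pointing down it reaches from about 0.325 to 0.775 m from the base axis. Payload 5.5 kg.
Tool frame: the origin (TCP) lies between the finger pads; the fingertips stand 8 mm ahead of it and the grasp point (between the pads) lies 11 mm behind it (tcp_to_tips is the distance from the TCP to the fingertips, in m); z points along the fingers, y is the line along which they close (so a half turn about z gives the same grasp; the last joint's range is limited). The gripper opens to 88 mm and grips with 3 to 60 N. Pads are 20 mm wide; open, the fingers measure 115 mm over their backs; the gripper's body (75 mm by 178 mm) begins 61 mm behind the grasp point.
Start: joints at [-0.057, 0.091, 1.231, -0, 1.82, -0.057], TCP at [0.6, -0, 0.231] pointing down, gripper open.
Joint ranges: [-2.87, 2.87], [-0.86, 2.18], [0.17, 2.46], [-1.51, 4.65], [0.06, 2.69], [-2.65, 2.65]. Speed limits (rad/s): [2.57, 2.57, 3.01, 3.14, 3.14, 3.14].

INTERFACE

Orientations are given as a unit quaternion [w, x, y, z].
In Python, from bench import * gives the robot as it stands. Calls block until the motion is done:
- move_to(position, orientation): joint-space move of the TCP to a pose.
- move_l(position, speed=0.15, orientation=None): straight line of the TCP; orientation=None keeps the orientation; speed is the mean speed in m/s.
- movej(angles): joint-space move.
- gripper_open() and close(): open the fingers fully, or close them until they stop; the grip force is fixed at half the most.
- hold(seconds).
- inverse_kinematics(position, orientation): joint angles nearest the present ones, or None.
- state(): the state.
- get_image(name): name is "scene" or "side" or "wrist"; returns a dict with "frame" (480x640x3 uint8, blue, green, red), "depth" (480x640 float32, m along the optical axis (not along the pixel's ray), 0 where there is no reading), "camera_matrix" (3x3 intrinsics, pixels), "view" (4x4, takes a point from world to camera coordinates). Camera axes: x right, y up, looking along -z (the intrinsics and any distortion apply to the point x, -y, -z); pixel columns grow to the right and rows downward; lengths in m; the calibration is good to about 2 mm. A picture is of the moment at which its call begins.
A pose or a line that the arm cannot do raises IKError and nothing moves.
- job_done(): hands the job in; it is judged then, once.
The state is a dict: "time": time; "joint_pos": joint angles; "dq": joint speeds; "joint_torque": joint torques, N m; "ee_pos": TCP position; "ee_rot": TCP orientation; "ft_force": force on the tool from outside, world axes, zero at the start; "moment": the same for the moment, N m; "finger_gap": finger opening in m; "finger_force": force on a finger pad.
Only numpy, scipy, OpenCV 4.12 (cv2) and the standard library are available. Lean on these libraries where they do the work, as an engineer would, in place of code of your own. Each camera call takes 0.05 s, during which the arm holds its last target. There are 200 camera calls.

## Working session

There is one attempt and no reset: what is moved stays moved. The work goes in short steps, each a Python script; the robot and the scene stay as the last script left them, time stands still between calls to the robot, and variables do not carry over. Pictures are saved under pics/ and viewed, at most 14 in all, crops included, and the job is handed in when it is done.

```bash
mkdir -p pics; ls; cat > h.py <<'E'
from bench import *
import numpy as np, cv2
from scipy.spatial.transform import Rotation as R
def shot(name,f=None):
    d=get_image(name)
    if f: cv2.imwrite('pics/'+f,d['frame'])
    return d
def cloud(d):
    K=d['camera_matrix'];z=d['depth'];v,u=np.mgrid[:480,:640]
    p=np.stack([(u-K[0,2])/K[0,0]*z,-(v-K[1,2])/K[1,1]*z,-z,np.ones_like(z)],-1)
    w=p@np.linalg.inv(d['view']).T
    w=w[...,:3]; w[z<=0]=np.nan
    return w
def down(yaw): # tool z down, closing line (tool y) at angle yaw+90deg in world
    q=(R.from_euler('z',yaw)*R.from_euler('x',np.pi)).as_quat()
    return [q[3],q[0],q[1],q[2]]
E
python3 - <<'E'
from h import *
import pickle
for n in('scene','side','wrist'):
    d=shot(n,n+'0.png');pickle.dump(d,open(n+'0.pkl','wb'))
    print(n,np.linalg.inv(d['view'])[:3].round(3).tolist(),d['camera_matrix'].round(1).tolist())
s=state();print(s)
E
```

```text
pics
scene [[0.273, -0.761, 0.589, 1.584], [0.962, 0.225, -0.154, -0.223], [-0.016, 0.609, 0.793, 1.372]] [[510.5, 0.0, 313.9], [0.0, 510.5, 238.0], [0.0, 0.0, 1.0]]
side [[-0.878, 0.32, -0.357, 0.102], [-0.479, -0.565, 0.672, 0.971], [0.014, 0.761, 0.649, 0.935]] [[438.1, 0.0, 328.9], [0.0, 438.1, 236.4], [0.0, 0.0, 1.0]]
wrist [[1.0, -0.001, 0.001, 0.6], [0.001, 0.97, 0.244, 0.067], [-0.001, -0.244, 0.97, 0.385]] [[423.8, 0.0, 315.6], [0.0, 423.8, 236.0], [0.0, 0.0, 1.0]]
{'time': 0.15, 'joint_pos': array([-5.66953466e-02,  9.16968796e-02,  1.23157107e+00,  2.03363012e-05,
        1.81979138e+00, -5.67284094e-02]), 'dq': array([ 7.87070543e-05, -4.52623503e-03, -5.92774546e-04,  1.16264893e-03,
        1.21044597e-04,  4.65755463e-07]), 'joint_torque': array([ 1.35033202e-03, -4.47044814e+01, -4.06907630e+01,  6.99103042e-02,
        2.74600578e-02, -1.16549641e-04]), 'ee_pos': array([5.99801332e-01, 1.90287434e-05, 2.29781618e-01]), 'ee_rot': array([-5.53670763e-04,  7.07093135e-01,  7.07120047e-01, -4.80969855e-04]), 'ft_force': array([ 0.2485662 , -0.22565083,  0.09849046]), 'moment': array([ 0.01442077,  0.04385002, -0.03177445]), 'finger_force': 0.0, 'finger_gap': 0.087966670778279}
```

View pics/scene0.png

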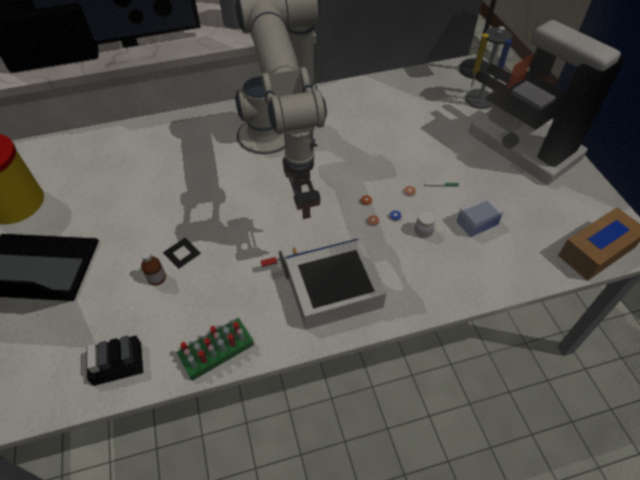

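View pics/side0.png

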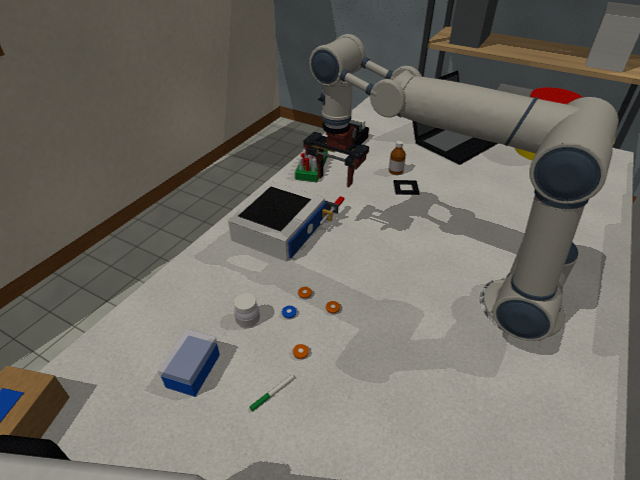

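The scene shows three orange dishes at (366,200), (373,220), (410,190), blue at (396,215), and the rod's red handle at (268,262). The store is at about (335,280), the marker at (440,185), the frame at (182,252) and the bottle at (153,270). Next I'll measure them.

```bash
python3 - <<'E'
from h import *
import pickle
for n in('scene','side'):
    d=pickle.load(open(n+'0.pkl','rb'));w=cloud(d)
    hsv=cv2.cvtColor(d['frame'],cv2.COLOR_BGR2HSV);H,S,V=cv2.split(hsv)
    box=(w[...,0]>.2)&(w[...,0]<1)&(abs(w[...,1])<.6)
    print(n,'bench z',np.nanmedian(w[box][:,2]))
    for nm,m in(('orange',((H<14))&(S>120)&(V>80)),('blue',(H>105)&(H<130)&(S>120)&(V>50)),('red',((H>174)|(H<4))&(S>150))):
        m=m&box&(w[...,2]<.08)&(w[...,2]>.003)
        k,l,st,c=cv2.connectedComponentsWithStats(m.astype(np.uint8))
        for i in range(1,k):
            if st[i,4]<15: continue
            p=w[l==i]; (cx,cy),_,_=cv2.minAreaRect(p[:,:2].astype(np.float32))
            print(nm,st[i,4],c[i].round(),'c',np.round([cx,cy],3),'mean',p.mean(0).round(3),'min',p.min(0).round(3),'max',p.max(0).round(3),'pca',np.linalg.svd(p-p.mean(0))[2][0].round(3))
    # store top
    m=box&(abs(w[...,2]-.085)<.006)&(w[...,0]>.4)&(abs(w[...,1])<.3)
    m=cv2.morphologyEx(m.astype(np.uint8),cv2.MORPH_OPEN,np.ones((3,3)))
    k,l,st,c=cv2.connectedComponentsWithStats(m);i=1+np.argmax(st[1:,4]);p=w[l==i]
    print('top',st[i],p.mean(0),cv2.minAreaRect(p[:,:2].astype(np.float32)))
E
```

```text
scene bench z -0.0015337233491725666
orange 55 [366. 200.] c [0.461 0.267] mean [0.462 0.267 0.013] min [0.442 0.249 0.007] max [0.48  0.286 0.021] pca [ 0.852 -0.517  0.087]
orange 26 [373. 220.] c [0.559 0.257] mean [0.56  0.257 0.013] min [0.541 0.243 0.005] max [0.573 0.273 0.019] pca [0.788 0.611 0.076]
orange 74 [268. 261.] c [ 0.653 -0.129] mean [ 0.652 -0.129  0.052] min [ 0.64  -0.152  0.046] max [ 0.663 -0.106  0.058] pca [ 0.014 -1.    -0.   ]
blue 36 [395. 216.] c [0.555 0.34 ] mean [0.56  0.339 0.012] min [0.543 0.322 0.006] max [0.574 0.356 0.018] pca [ 0.273 -0.957  0.095]
red 61 [269. 261.] c [ 0.653 -0.129] mean [ 0.653 -0.128  0.052] min [ 0.643 -0.15   0.046] max [ 0.663 -0.107  0.058] pca [0.022 0.999 0.036]
red 16 [203. 358.] c [ 0.926 -0.374] mean [ 0.927 -0.374  0.065] min [ 0.924 -0.378  0.05 ] max [ 0.929 -0.37   0.079] pca [ 0.059 -0.039 -0.998]
top [ 286  240   99   76 4461] [0.78883837 0.04317038 0.08448748] ((0.781518816947937, 0.04574102908372879), (0.21691790223121643, 0.2511035203933716), 1.561295509338379)
side bench z 0.0005454143602698913
orange 22 
[... 878 characters left out ...]
mean [0.553 0.344 0.013] min [0.536 0.317 0.003] max [0.574 0.363 0.019] pca [ 0.429 -0.903 -0.023]
blue 219 [211. 360.] c [0.628 0.568] mean [0.628 0.57  0.028] min [0.62  0.536 0.004] max [0.637 0.6   0.054] pca [ 0.199 -0.979  0.043]
red 48 [306. 163.] c [ 0.87  -0.274] mean [ 0.866 -0.269  0.06 ] min [ 0.85  -0.29   0.037] max [ 0.891 -0.254  0.08 ] pca [-0.775  0.632  0.014]
red 47 [339. 200.] c [ 0.649 -0.13 ] mean [ 0.647 -0.128  0.052] min [ 0.638 -0.154  0.045] max [ 0.657 -0.108  0.057] pca [-0.031  1.    -0.002]
top [ 229  182   94   60 3090] [0.77648475 0.06013442 0.08489531] ((0.7811090350151062, 0.04904384911060333), (0.2133564054965973, 0.2577202022075653), 0.7596086263656616)
```

View pics/wrist0.png

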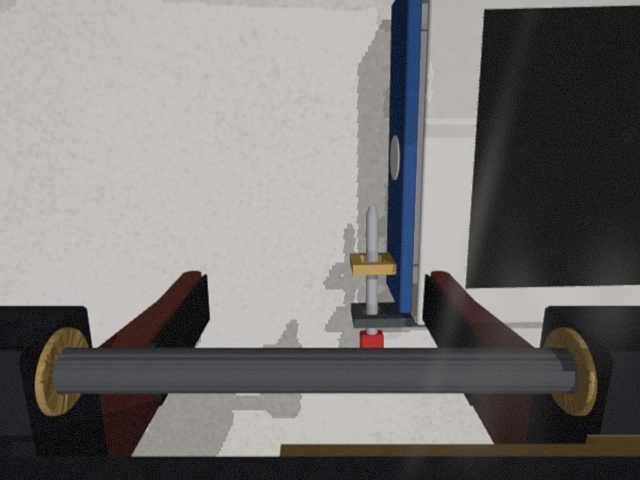

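```bash
python3 - <<'E'
from h import *
import pickle
d=pickle.load(open('wrist0.pkl','rb'));w=cloud(d)
hsv=cv2.cvtColor(d['frame'],cv2.COLOR_BGR2HSV);H,S,V=cv2.split(hsv)
def rect(m,nm):
    k,l,st,c=cv2.connectedComponentsWithStats(m.astype(np.uint8))
    for i in range(1,k):
        if st[i,4]<60: continue
        p=w[l==i];print(nm,st[i].tolist(),np.percentile(p,[1,50,99],axis=0).round(4).tolist(),cv2.minAreaRect(p[:,:2].astype(np.float32)))
rect(((H>174)|(H<6))&(S>150)&(w[...,2]>.035)&(w[...,2]<.08)&(w[...,0]>.6),'red')
m=(abs(w[...,2]-.085)<.004)&(w[...,0]>.6); rect(m,'top')
# front edge line of cabinet: min x per y bin ; panel blue
e=[]
for y in np.arange(-.06,.16,.01):
    q=w[m&(abs(w[...,1]-y)<.005)]
    if len(q)>5: e.append((y,np.percentile(q[:,0],2)))
e=np.array(e);print(np.polyfit(e[:,0],e[:,1],1)); print(e.round(4).tolist())
b=(H>100)&(H<130)&(S>110)&(V>40)&(w[...,2]>.02)&(w[...,2]<.09)&(w[...,0]>.6);rect(b,'blue')
E
```

```text
red [360, 330, 23, 17, 305] [[0.6389, -0.1137, 0.0469], [0.6476, -0.1074, 0.0541], [0.657, -0.1019, 0.0557]] ((0.6477731466293335, -0.10818593204021454), (0.018542859703302383, 0.012309174053370953), 2.8645904064178467)
top [416, 0, 224, 324, 65666] [[0.675, -0.0658, 0.0844], [0.7498, 0.0514, 0.0867], [0.8325, 0.1457, 0.0885]] ((0.7587113380432129, 0.03671669960021973), (0.1688452810049057, 0.2265448421239853), 1.4495359659194946)
[-0.02461142  0.67766757]
[[-0.06, 0.6784], [-0.05, 0.6784], [-0.04, 0.6788], [-0.03, 0.6787], [-0.02, 0.6783], [-0.01, 0.6781], [0.0, 0.6781], [0.01, 0.6775], [0.02, 0.6773], [0.03, 0.677], [0.04, 0.677], [0.05, 0.6763], [0.06, 0.6763], [0.07, 0.6761], [0.08, 0.6758], [0.09, 0.6754], [0.1, 0.675], [0.11, 0.675], [0.12, 0.6746], [0.13, 0.6744], [0.14, 0.6739], [0.15, 0.6738]]
blue [387, 0, 35, 314, 7526] [[0.6593, -0.0673, 0.0223], [0.6635, 0.0634, 0.0778], [0.6726, 0.1532, 0.0804]] ((0.666580855846405, 0.039666980504989624), (0.013385391794145107, 0.24247971177101135), 2.321721315383911)
```

```bash
python3 - <<'E'
from h import *
import pickle
d=pickle.load(open('wrist0.pkl','rb'));w=cloud(d)
def reg(nm,v0,v1,u0,u1,zlo,zhi):
    p=w[v0:v1,u0:u1].reshape(-1,3);p=p[(p[:,2]>zlo)&(p[:,2]<zhi)];print(nm,len(p),np.percentile(p,[2,50,98],axis=0).round(4).tolist())
reg('bracket top',300,330,350,400,.062,.072)
reg('eyelet top',250,278,348,398,.062,.072)
reg('shaft',212,250,366,379,.035,.06); reg('shaft2',278,300,366,379,.035,.06)
hsv=cv2.cvtColor(d['frame'],cv2.COLOR_BGR2HSV)
m=(hsv[...,1]<60)&(w[...,0]<.667)&(w[...,0]>.65)&(abs(w[...,2]-.047)<.02)&(w[...,1]>.02)&(w[...,1]<.09)
print('mark',m.sum(),w[m].mean(0),w[m].min(0),w[m].max(0))
for n in('scene','side'):
    d=pickle.load(open(n+'0.pkl','rb'));W=cloud(d)
    m=(W[...,2]>.004)&(W[...,2]<.15)&(W[...,0]>.3)&(W[...,0]<1)&(abs(W[...,1])<.6)
    k,l,st,c=cv2.connectedComponentsWithStats(m.astype(np.uint8))
    for i in range(1,k):
        if st[i,4]>25: p=W[l==i];print(n,c[i].round(),p.min(0).round(3),p.max(0).round(3))
E
```

```text
bracket top 583 [[0.6311, -0.089, 0.0625], [0.6497, -0.0836, 0.0675], [0.6676, -0.0686, 0.0694]]
eyelet top 572 [[0.6292, -0.0435, 0.0625], [0.6473, -0.0382, 0.0677], [0.6639, -0.0304, 0.0693]]
shaft 455 [[0.6408, -0.0276, 0.0473], [0.645, -0.0124, 0.0504], [0.6501, 0.0024, 0.0523]]
shaft2 263 [[0.6422, -0.0713, 0.0485], [0.6464, -0.0619, 0.0515], [0.6517, -0.0527, 0.0533]]
mark 376 [0.66088814 0.04622149 0.05168259] [0.66008423 0.02840306 0.0273223 ] [0.66243878 0.06303799 0.06655149]
scene [440. 184.] [0.444 0.497 0.004] [0.488 0.6   0.015]
scene [409. 191.] [0.447 0.409 0.004] [0.487 0.454 0.021]
scene [366. 200.] [0.442 0.242 0.004] [0.489 0.286 0.021]
scene [472. 219.] [0.577 0.528 0.004] [0.719 0.6   0.082]
scene [395. 215.] [0.536 0.318 0.005] [0.58  0.357 0.021]
scene [424. 225.] [0.613 0.374 0.004] [0.68  0.439 0.083]
scene [372. 220.] [0.53  0.237 0.004] [0.578 0.276 0.02 ]
scene [189. 247.] [ 0.448 -0.392  0.004] [ 0.522 -0.344  0.012]
scene [332. 282.] [ 0.585 -0.156  0.004] [0.894 0.2   0.095]
scene [152. 269.] [ 0.559 -0.522  0.004] [ 0.615 -0.455  0.134]
scene [177. 26
[... 314 characters left out ...]
 168.] [ 0.807 -0.345  0.004] [ 0.919 -0.227  0.089]
side [396. 186.] [ 0.511 -0.416  0.004] [ 0.558 -0.332  0.01 ]
side [405. 182.] [ 0.493 -0.437  0.004] [ 0.531 -0.402  0.008]
side [280. 220.] [ 0.629 -0.177  0.004] [0.965 0.18  0.091]
side [414. 189.] [ 0.442 -0.422  0.004] [ 0.484 -0.357  0.009]
side [304. 292.] [0.535 0.243 0.004] [0.575 0.282 0.019]
side [246. 310.] [0.608 0.379 0.004] [0.671 0.445 0.08 ]
side [332. 307.] [0.44  0.248 0.005] [0.478 0.291 0.018]
side [288. 312.] [0.536 0.316 0.004] [0.575 0.363 0.019]
side [200. 347.] [0.619 0.534 0.004] [0.757 0.6   0.079]
side [300. 351.] [0.443 0.414 0.004] [0.481 0.455 0.018]
side [274. 390.] [0.437 0.503 0.004] [0.479 0.6   0.017]
```

```bash
python3 - <<'E'
from h import *
psi=.025;q=down(np.pi/2+psi);yv=np.array([-np.sin(psi),np.cos(psi),0])
g=np.array([.6485,-.131,.050])
move_to((g+[0,0,.09]).tolist(),q)
move_l(g.tolist(),.08);s=state();print(s['ft_force'],s['ee_pos'])
close();s=state();print(s['ft_force'],s['finger_gap'],s['finger_force'],s['ee_pos'])
move_l((g-yv*.125).tolist(),.06)
s=state();print(s['ft_force'],s['finger_gap'],s['finger_force'],s['ee_pos'])
d=shot('wrist','w1.png')
E
```

```text
[ 0.04587223 -0.48068213 -0.5798674 ] [ 0.6489602  -0.13114645  0.05091875]
[-0.90762828  0.21253545 -0.81849187] 0.019829562559873788 29.999647736549377 [ 0.64848008 -0.13100754  0.04997459]
[-0.78978562 -0.49298335 -0.20622022] 0.019674872338956376 29.999859631061554 [ 0.65167569 -0.25567866  0.04999001]
```

View pics/w1.png

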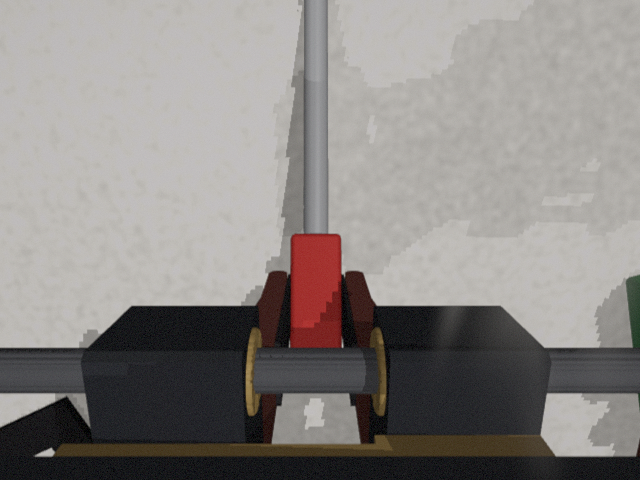

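The rod is held straight along image column 316, with the handle/shaft junction at row 235. Next I lay it down and push the tray.

```bash
cat >> h.py <<'E'
psi=.025;q=down(np.pi/2+psi);qp=down(psi) # qp: closing along store y
xv=np.array([np.cos(psi),np.sin(psi),0]);yv=np.array([-np.sin(psi),np.cos(psi),0])
def push(p0,maxd,f=18,step=.002):
    "step along +x until force"
    p0=np.array(p0)
    for k in range(int(maxd/step)):
        move_l((p0+xv*step*(k+1)).tolist(),.04)
        s=state();fx=s['ft_force']@xv
        if abs(fx)>f: break
    return k*step,fx,s['ee_pos']
E
python3 - <<'E'
from h import *
hold(.3)
p=state()['ee_pos'];rd=np.array([p[0],p[1],.012])
move_l(rd.tolist(),.06);print(state()['ft_force'])
for z in(.0105,.0095):
    move_l([p[0],p[1],z],.03);f=state()['ft_force'];print(z,f)
    if f[2]>3:break
gripper_open();move_l([p[0],p[1],.15],.15)
print(state()['ee_pos'])
close()
c=np.array([.6605,.046,.048])
a=c-xv*.04
move_to((a+[0,0,.1]).tolist(),qp);move_l(a.tolist(),.1);print(state()['ft_force'])
b=a+xv*.022;move_l(b.tolist(),.06)
print(push(b,.05))
cur=state()['ee_pos'];move_l((cur-xv*.215).tolist(),.3)
move_l((cur-xv*.215+[0,0,.2]).tolist(),.2);hold(.8)
d=shot('side','s2.png')
print(state()['time'])
E
```

```text
[ 0.55781349  0.63529666 -1.03988232]
0.0105 [0.24954596 0.86110764 0.21048727]
0.0095 [-0.18301355  0.80457242  1.23701151]
[ 0.65115735 -0.25571081  0.14834   ]
[-0.42145181 -0.2885865   0.51424604]
(0.022, np.float64(-22.458735691417694), array([0.66274175, 0.04605781, 0.04802648]))
19.9083
```

View pics/s2.png

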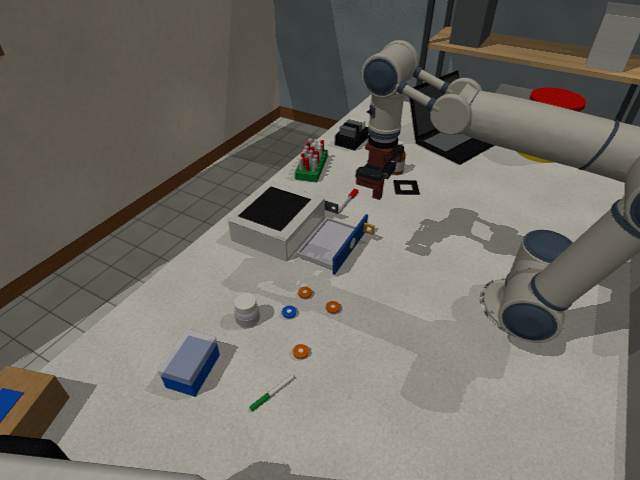

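The tray is out (panel at about (350,243)), and the rod lies on the bench at (348,198). The dishes haven't moved. Next I'll measure the tray and dishes with the wrist camera.

```bash
cat >> h.py <<'E'
def oranges(d):
    w=cloud(d);hsv=cv2.cvtColor(d['frame'],cv2.COLOR_BGR2HSV);H,S,V=cv2.split(hsv)
    m=(H<16)&(H>4)&(S>120)&(V>80)&(w[...,2]>-.005)&(w[...,2]<.06)
    m=cv2.morphologyEx(m.astype(np.uint8),cv2.MORPH_OPEN,np.ones((3,3)))
    k,l,st,c=cv2.connectedComponentsWithStats(m);o=[]
    for i in range(1,k):
        if st[i,4]<200: continue
        p=w[l==i].astype(np.float32);p=p[p[:,2]>np.median(p[:,2])-.004]
        (x,y),r=cv2.minEnclosingCircle(p[:,:2]);o.append((round(x,4),round(y,4),round(float(np.median(p[:,2])),4),round(r,4)))
    return o
E
python3 - <<'E'
from h import *
move_to([.5,.0,.28],q);d=shot('wrist','w2.png')
w=cloud(d);hsv=cv2.cvtColor(d['frame'],cv2.COLOR_BGR2HSV);H,S,V=cv2.split(hsv)
b=(H>100)&(H<130)&(S>110)&(V>40)&(w[...,2]>.072)&(w[...,2]<.09);p=w[b]
print('paneltop',np.percentile(p,[1,50,99],axis=0).round(4).tolist(),cv2.minAreaRect(p[:,:2].astype(np.float32)))
p=w[(abs(w[...,2]-.0215)<.0035)&(w[...,0]>.45)&(w[...,0]<.7)];print('floor',np.percentile(p,[1,50,99],axis=0).round(4).tolist())
p=w[(w[...,2]>.0265)&(w[...,2]<.031)&(w[...,0]>.52)&(w[...,0]<.66)];print('rim',np.percentile(p,[1,50,99],axis=0).round(4).tolist())
move_to([.5,.30,.28],q);d=shot('wrist','w3.png');print(oranges(d))
E
```

```text
paneltop [[0.5106, -0.0519, 0.0758], [0.5168, 0.0647, 0.0787], [0.5234, 0.1573, 0.0806]] ((0.517200231552124, 0.04769134521484375), (0.009706683456897736, 0.22292973101139069), 1.29451584815979)
floor [[0.5268, -0.0504, 0.019], [0.5882, 0.053, 0.0209], [0.6494, 0.1402, 0.0234]]
rim [[0.5274, -0.0555, 0.0267], [0.6384, 0.0794, 0.0288], [0.6539, 0.1456, 0.0306]]Traceback (most recent call last):
  File "<stdin>", line 8, in <module>
  File "h.py", line 35, in oranges
    (x,y),r=cv2.minEnclosingCircle(p[:,:2]);o.append((round(x,4),round(y,4),round(float(np.median(p[:,2])),4),round(r,4)))
            ~~~~~~~~~~~~~~~~~~~~~~^^^^^^^^^
cv2.error: OpenCV(4.12.0) /io/opencv/modules/imgproc/src/shapedescr.cpp:201: error: (-215:Assertion failed) count >= 0 && (depth == CV_32F || depth == CV_32S) in function 'minEnclosingCircle'
```

View pics/w2.png

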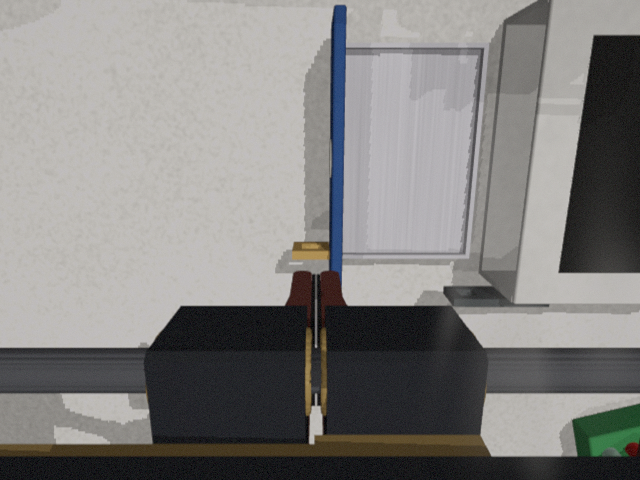

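The tray floor spans pixels (345,48) to (465,252), so its centre is at about (0.587, 0.045), which matches the prediction.

```bash
sed -i 's/minEnclosingCircle(p\[:,:2\])/minEnclosingCircle(p[:,:2].copy())/' h.py
python3 - <<'E'
from h import *
gripper_open();d=shot('wrist','w3.png');print(oranges(d),state()['ee_pos'])
E
```

```text
[(0.4606, 0.4334, 0.0148, 0.0197), (0.4587, 0.2693, 0.0148, 0.0199), (0.5529, 0.261, 0.0149, 0.0199)] [0.5000071  0.29999417 0.28000267]
```

View pics/w3.png

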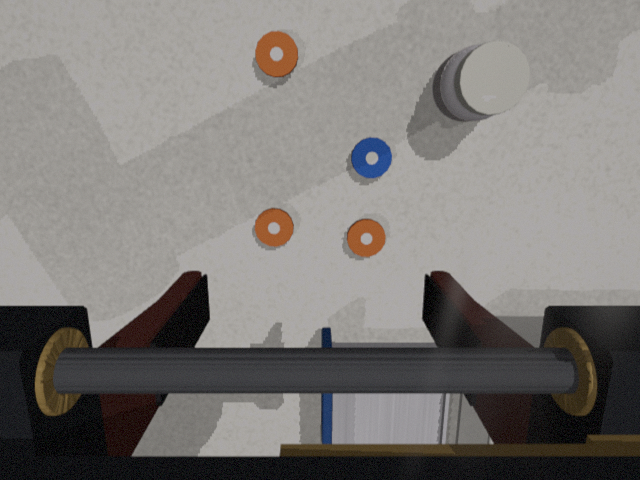

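```bash
cat >> h.py <<'E'
F=np.array([.587,.045,0])
def pick(x,y):
    move_to([x,y,.09],q);move_l([x,y,.011],.1);close()
    s=state();print('grip',s['finger_gap'],s['finger_force'],s['ft_force'].round(1))
    move_l([x,y,.14],.15);g=state()['finger_gap'];print('lifted',g);return .035<g<.045
def place(sl):
    p=F+yv*sl
    move_to([p[0],p[1],.14],q);g=state()['finger_gap']
    if not .035<g<.045: print('lost',g);return False
    move_l([p[0],p[1],.05],.12);move_l([p[0],p[1],.0315],.04)
    s=state();print('place',s['finger_gap'],s['ft_force'].round(1))
    gripper_open();print(state()['ft_force'].round(1));move_l([p[0],p[1],.15],.12);return True
def look():
    move_to([.5,.30,.28],q);o=oranges(shot('wrist'));print(o,state()['time']);return o
E
python3 - <<'E'
from h import *
if pick(.5529,.261) and place(.06): look(); shot('side','s3.png')
E
```

```text
grip 0.03911481623043348 29.999974071979523 [0.2 0.3 0.8]
lifted 0.03927461830828113
place 0.039367568988688706 [-0.2  0.1 -0. ]
[ 0.2 -0.   0.4]
[(0.4606, 0.4338, 0.0149, 0.0197), (0.4582, 0.2696, 0.0148, 0.0199)] 32.8833
```

```bash
python3 - <<'E'
from h import *
if pick(.4582,.2696) and place(0):
    o=look()
    o=[k for k in o if k[2]<.025]
    if len(o)==1 and pick(*o[0][:2]) and place(-.06): pass
move_to([.5,.0,.28],q);d=shot('wrist','w4.png');print(oranges(d),state()['time'])
print(oranges(shot('side','s4.png')))
E
```

```text
grip 0.03899513298590465 30.000034868717194 [0.2 0.7 0. ]
lifted 0.03885458682861203
place 0.03891236527411298 [-0.9  0.2  0.6]
[-0.4 -0.3 -0.4]
[(0.4607, 0.4339, 0.0149, 0.0196), (0.5875, 0.0461, 0.0346, 0.0202)] 42.2583
grip 0.03940853274633976 30.000004470348358 [-0.2  0.1  0.1]
lifted 0.03904151837365098
place 0.03924546613642483 [ 0.4 -0.2 -0.2]
[-0.4 -0.8 -0.1]
[(0.5854, 0.1041, 0.0349, 0.0199), (0.5868, 0.0448, 0.0349, 0.0197), (0.613, -0.0287, 0.0349, 0.0199)] 51.925
[]
```

View pics/w4.png

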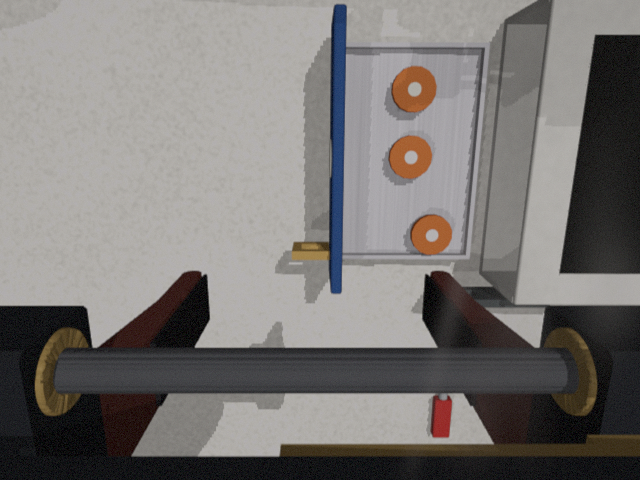

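The three dishes lie flat in the tray, at rows 89, 157 and 235. The third slid or was knocked to (432,235), but it's still flat and inside the rim. I'm shutting the tray now.

```bash
python3 - <<'E'
from h import *
c=np.array([.6505,.046,.048])
move_to((c-xv*.20+[0,0,.15]).tolist(),qp);close()
move_l((c-xv*.20).tolist(),.15);print(state()['ft_force'].round(1))
move_l((c-xv*.155).tolist(),.06)
b=c-xv*.004;move_l(b.tolist(),.06);print(state()['ft_force'].round(1))
print(push(b,.04))
hold(.2);p=state()['ee_pos'];move_l((p-xv*.08).tolist(),.1);move_l((p-xv*.08+[0,0,.18]).tolist(),.2)
hold(.6)
d=shot('wrist','w5.png');w=cloud(d);H,S,V=cv2.split(cv2.cvtColor(d['frame'],cv2.COLOR_BGR2HSV))
P=w[(H>100)&(H<130)&(S>110)&(V>40)&(w[...,2]>.072)&(w[...,2]<.09)];print(np.percentile(P,[1,50,99],axis=0).round(4).tolist(),state()['time'])
shot('side','s5.png')
E
```

```text
[ 0.1  0.5 -0.1]
[-6.4 -1.3  4.9]
(0.018000000000000002, np.float64(-21.494209216530503), array([0.66271432, 0.04619061, 0.04774232]))
[[0.6602, -0.069, 0.0764], [0.6666, 0.0456, 0.0788], [0.6731, 0.16, 0.0806]] 64.8917
```

View pics/s5.png

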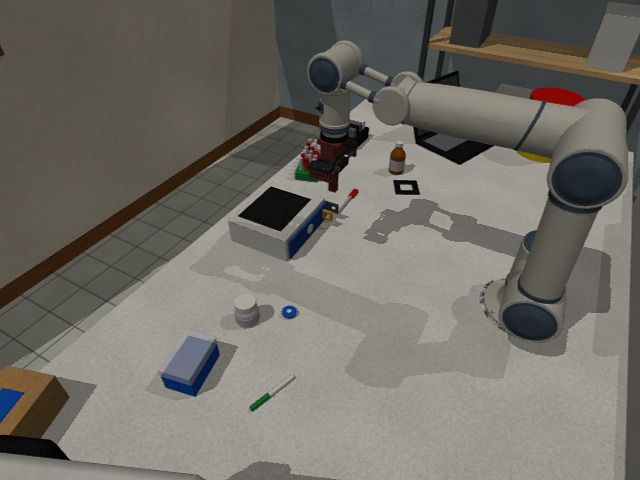

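The tray is shut and latched (panel back at x 0.6666), and only the blue dish is left on the bench at (289,312). Next is the rod.

```bash
python3 - <<'E'
from h import *
move_to([.62,-.30,.22],q);gripper_open();d=shot('wrist','w6.png');w=cloud(d);H,S,V=cv2.split(cv2.cvtColor(d['frame'],cv2.COLOR_BGR2HSV))
P=w[((H>170)|(H<6))&(S>150)&(w[...,2]<.03)&(w[...,1]<-.1)&(w[...,2]>.009)]
print(np.percentile(P,[1,50,99],axis=0).round(4).tolist(),cv2.minAreaRect(P[:,:2].astype(np.float32)))
P=w[(w[...,2]>.006)&(w[...,2]<.02)&(w[...,1]>-.225)&(w[...,1]<-.1)&(w[...,0]>.6)&(w[...,0]<.7)]
print(len(P),np.polyfit(P[:,1],P[:,0],1),np.percentile(P,[1,50,99],axis=0).round(4).tolist())
# bracket hole reference
P=w[(w[...,2]>.062)&(w[...,2]<.072)&(w[...,1]>-.1)&(w[...,1]<-.06)&(w[...,0]>.62)&(w[...,0]<.68)]
print('br',len(P),len(P) and np.percentile(P,[1,50,99],axis=0).round(4).tolist())
E
```

```text
[[0.6422, -0.2763, 0.011], [0.6516, -0.2519, 0.0131], [0.6612, -0.2285, 0.0149]] ((0.6518054008483887, -0.2522578537464142), (0.019227344542741776, 0.04907261207699776), 1.3835196495056152)
1482 [-0.02558686  0.6450971 ] [[0.6444, -0.2238, 0.007], [0.6495, -0.177, 0.0106], [0.6552, -0.1349, 0.013]]
br 0 0
```

View pics/w6.png

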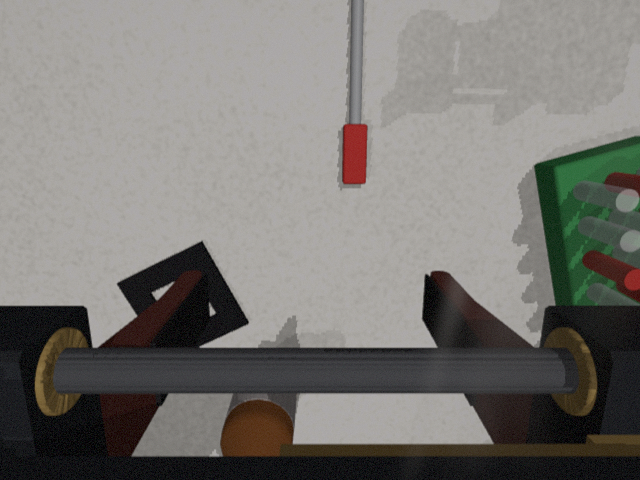

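```bash
python3 - <<'E'
from h import *
g=np.array([.6517,-.2555,.0097])
move_to([g[0],g[1],.10],q);move_l(g.tolist(),.08);close();s=state();print(s['finger_gap'],s['ft_force'].round(1))
a=g.copy();a[2]=.053;a[0]+=.001
move_l([g[0],g[1],.053],.08);move_l(a.tolist(),.03);s=state();f0=s['ft_force'];print(s['finger_gap'],f0.round(1))
for t in np.arange(.01,.161,.005):
    move_l((a+yv*t).tolist(),.05);s=state();f=s['ft_force']-f0
    if t>.12 or np.linalg.norm(f)>2: print(round(t,3),f.round(1),s['ee_pos'].round(4),round(s['finger_gap'],4))
    if np.linalg.norm(f)>6: break
d=shot('wrist','w7.png')
E
```

```text
0.019829307355838457 [ 0.6 -0.1 -0.5]
0.019794469851480454 [-0.2  0.9 -0.4]
0.015 [ 0.6 -1.1 -1.8] [ 0.6524 -0.2402  0.0531] 0.0197
0.055 [ 0.8 -1.9 -0.6] [ 0.6513 -0.2002  0.053 ] 0.0198
0.06 [ 0.1 -2.  -0.8] [ 0.6512 -0.1952  0.053 ] 0.0201
0.11 [ 1.1 -2.  -1.2] [ 0.65   -0.1452  0.053 ] 0.0198
0.125 [ 0.7 -1.1  0.2] [ 0.6496 -0.1302  0.053 ] 0.0198
0.13 [ 0.1 -1.6 -0.4] [ 0.6495 -0.1252  0.053 ] 0.0199
0.135 [-0.9 -1.  -0.2] [ 0.6493 -0.1202  0.053 ] 0.0198
0.14 [-0.  -8.1 -1.7] [ 0.6491 -0.1175  0.0531] 0.0198
```

View pics/w7.png

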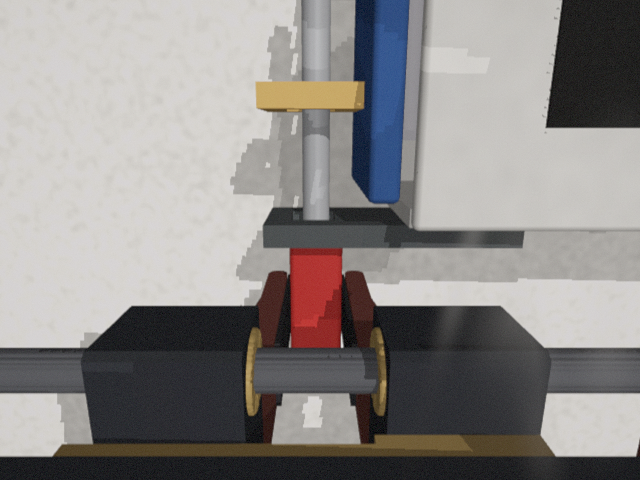

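The rod passes through the bracket (row 235) and the eyelet (row 95), and the handle is up against the bracket. I'll let go and check.

```bash
python3 - <<'E'
from h import *
p=state()['ee_pos']; p=p+[0,0,-.0015]-yv*.0005
move_l(p.tolist(),.02);print(state()['ft_force'].round(1));gripper_open();hold(.3)
move_l((p+[0,0,.17]).tolist(),.12);move_to([.6,-.0,.231],q);hold(.5)
d=shot('wrist','w8.png');w=cloud(d);H,S,V=cv2.split(cv2.cvtColor(d['frame'],cv2.COLOR_BGR2HSV))
P=w[(H>100)&(H<130)&(S>110)&(V>40)&(w[...,2]>.072)&(w[...,2]<.09)];print(np.percentile(P,[1,50,99],axis=0).round(4).tolist(),state()['time'])
E
```

```text
[ 0.2 -0.5 -0.9]
[[0.6595, -0.0676, 0.0727], [0.6656, 0.0549, 0.0787], [0.6727, 0.1493, 0.0805]] 83.35
```

View pics/w8.png

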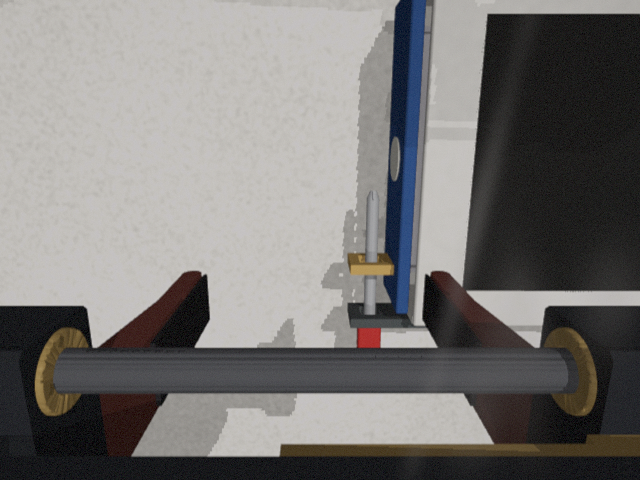

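The rod sits through both holes with its tip at (372,193), well past the eyelet at (371,263). The tray is latched and the arm is clear.

```bash
python3 -c "
from bench import *
print(job_done())"
```

```text
the job is handed in; nothing more can be done
None
```

I handed the job in at about 83 s on the robot clock: all three orange dishes are in the latched tray, the rod is back through the bracket and eyelet, and the blue dish and other things showed no sign of having moved. The hand-in call gave no verdict.

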